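# Refit the spacer rings of the saw's portion gauge and hold its index plunger back

## Task

The portion gauge of the meat saw is going back together after washing. Put each white spacer ring over the post whose thickness suits its bore (wide bore on the thick post, narrow bore on the thin post), flat down on the gauge's base, and let go of it; then pull the black sprung knob of the index plunger straight up as far as it goes. Finish while still gripping the knob and holding the plunger fully up, clear of its hole; leave the bottle, jar, bowl and brush where they are.

Things in the scene. Friction and masses are not known exactly. Their poses are not given: they have to be found in the camera images.
- gauge: fixed aluminium gauge base plate, 110 (own x) x 340 (own y) x 12 mm thick, on the table; origin at the centre of its underside, z up. A thin upright steel stop plate, 54 mm high, runs along y 87 mm to its -x side. The two posts stand at y = -135 and y = -20 mm (x = 0; which is which varies). The index plunger stands at x = 0, y = +125 mm on a small bridge 60 mm along y, 34 mm along x, whose top is 44 mm above the table
- post_thick: fixed steel post, 26 mm diameter, 42 mm high, its top 9 mm tapering to 18 mm diameter; origin at the centre of its foot, on the base's top face (12 mm above the table), z up
- post_thin: fixed steel post, 14 mm diameter, 42 mm high, its top 9 mm tapering to 6 mm diameter; origin at the centre of its foot, on the base's top face (12 mm above the table), z up
- ring_wide: loose white plastic spacer ring, outer diameter 56, bore 31, height 20 mm, about 60 g, lying flat on the table; belongs on the thick post; origin at the centre of its underside, z along its axis, up
- ring_narrow: loose white plastic spacer ring, outer diameter 44, bore 19, height 20 mm, about 40 g, lying flat on the table; belongs on the thin post; origin at the centre of its underside, z along its axis, up
- plunger: sprung index plunger of the gauge: black round knob, 28 mm diameter, 30 mm high (edges bevelled 2 to 3 mm), upright, on an 8 mm pin that drops into a hole of the index bar below; origin at the centre of the knob's underside, 52 mm above the table when seated, 8 mm above the bridge (a 20 mm wide collar 6 mm high lies between), z up
- knob_center (a point): centre of the plunger's knob, 15 mm above its underside; 67 mm above the table when seated
- plunger_travel (a joint): how far the plunger is pulled straight up, in m: 0 seated, 0.022 fully back at a hard stop; the pin leaves its hole at 0.008. The spring pulls it down with about 5 N at 0 and 12 N at 0.022, so it drops back when let go
- wash_bottle: bystander: white bottle, 68 mm diameter, 190 mm high; origin at the centre of its underside
- sample_jar: bystander: clear jar with a white cap, 60 mm diameter, 75 mm high; origin at the centre of its underside
- bowl: bystander: metal bowl, 160 mm across, 60 mm high; origin at the centre of its underside
- brush: bystander: white brush, 150 mm long, lying flat; its length is its own x axis; origin under its middle

How it is judged:
On the way, in this order (a step that is already met when the one before it is completed fails the run):
1. both rings lie flat at the foot of their own posts, let go (horizontal distance between ring_wide and post_thick below 0.005 m and z of ring_wide in the frame of post_thick below 0.004 m and angle between each of ring_wide, ring_narrow's own z axis and vertical below 0.12 rad and contact force between the fingers and ring_wide below 0.3 N and linear speed of each of ring_wide, ring_narrow below 0.03 m/s and horizontal distance between ring_narrow and post_thin below 0.005 m and z of ring_narrow in the frame of post_thin below 0.004 m and contact force between the fingers and ring_narrow below 0.3 N), for 0.2 s.
2. the gripped plunger is pulled fully up (value of joint plunger_travel above 0.017 m and contact force between the fingers and plunger above 2 N), for 0.2 s.
At the end, for the whole second after the job is handed in: The plunger is held still between the fingers at 17 mm or more of its 22 mm travel (finger contact over 2 N), and each ring lies flat and released on the base around its own post (underside within 4 mm of the base, centre within 5 mm of the post's axis) (all of step 1 and all of step 2 and velocity of joint plunger_travel between -0.01 and 0.01 m/s); the arm keeps its last pose, push and grip.
It fails at once if the wash bottle is shifted more than 3 cm (distance of wash_bottle from where it was at the start of the episode above 0.03 m).
It fails at once if the sample jar is shifted more than 3 cm (distance of sample_jar from where it was at the start of the episode above 0.03 m).
It fails at once if the bowl is shifted more than 3 cm (distance of bowl from where it was at the start of the episode above 0.03 m).
It fails at once if the brush is shifted more than 3 cm (distance of brush from where it was at the start of the episode above 0.03 m).
It also fails if it takes over 67 s, if anything falls off the work surface, if the arm or the gripper's body presses on something with over 40 N, if the wrist force passes 120 N, or if a joint passes its speed limit or range.

## Robot

A 6-joint arm with a two-finger parallel gripper is mounted at the origin on the work surface. World frame = base frame: x ahead of the robot, y to its left, z up, the work surface at z = 0. Lengths are in m, angles in rad, forces in N, time in s.
With the tool pointing down it reaches from about 0.4 to 0.825 m from the base axis. Payload 7 kg.
Tool frame: the origin (TCP) lies between the finger pads; the fingertips stand 22 mm ahead of it and the grasp point (between the pads) lies 3 mm ahead of it; z points along the fingers, y is the direction in which the jaws open and shut (so a half turn about z gives the same grasp; the last joint's range is limited). The gripper opens to 88 mm and grips with 3 to 60 N. Pads are 19 mm wide; open, the fingers measure 130 mm over their backs; the gripper's body (78 mm by 193 mm) begins 47 mm behind the grasp point.
Start: joints at [-0.888, 0.359, 0.012, 0, -1.224, -0.288], TCP at [0.26, -0.623, 0.249] pointing down, gripper open.
Joint ranges: [-3.07, 3.07], [-1.43, 2.12], [-1.02, 1.25], [-3.03, 1.67], [-3.05, -0], [-3.03, 3.03]. Speed limits (rad/s): [2.39, 2.39, 3.01, 3.14, 3.14, 3.14].

## Interface

Orientations are given as [roll, pitch, yaw] about the fixed x, y, z axes, in that order (R = Rz(yaw) Ry(pitch) Rx(roll)).
In Python, from station import * gives the robot as it stands. The module is installed in compiled form; this text tells all that it offers.
- The arm moves only by the tool move_arm, never from a script. Its argument "rows" is a list of rows, each an object with "delta_rot": the turn, a rotation vector about the world's x, y, z in degrees, a list of three; "delta_pos": the shift along the world's x, y, z in cm, a list of three; "hand": the finger opening in cm, from 0 to 8.76. A call has exactly 10 rows; each row shifts and turns the commanded pose from where the row before left it; what a row does not reach is not made up. A row lasts 1/10 s, in which the tool goes at most 50 mm and 8.59 degrees, less where a joint would pass 70% of its speed; a pose out of reach is approached as far as the arm can. A call is refused whole if a number of a shift passes 5 or a number of a turn 8.59, either way. A call with a gripper value outside its range is refused whole. The fingers move at their own pace and stop on an object; "force" is the grip in N (left out, the last holds). Time passes only in rows, so rows that do not move let the fingers close, or fill a call up. It gives the time, the measured TCP pose, the force and the opening at its end, in the units of the state.
- get_state(): the state, without advancing time (a new reading comes with each control period).
- grab_frame(name): name is "scene" or "top" or "wrist"; returns the picture (480x640x3 uint8, blue, green, red); there is no depth.
- camera_info(name): a dict with "camera_matrix" (3x3 intrinsics, pixels), "world_from_camera" (4x4, takes a point from camera to world coordinates); the wrist camera has in their place "T_tool_cam" (4x4, takes a point from camera to tool coordinates, whose origin is the TCP and whose axes are the flange's). Camera axes: x right, y down, z forward; pixel columns grow to the right and rows downward; lengths in m; the calibration is good to about 2 mm. A picture is of the moment at which its call begins: read the wrist's pose just before it. camera_info takes no time and is no camera call.
- job_done(): hands the job in, once; it reports no verdict.
The state is a dict: "t": time; "q": joint angles; "qd": joint speeds; "joint_efforts": joint torques, N m; "eef_pos": TCP position; "ee_rot": TCP orientation; "force": force on the tool from outside, world axes, zero at the start; "moment": the same for the moment, N m; "width": finger opening in m.
Only numpy, scipy, OpenCV 4.12 (cv2) and the standard library are available. Lean on these libraries where they do the work, as an engineer would, in place of code of your own. Each camera call takes 0.05 s, during which the arm holds its last target.

## Working session

There is one attempt and no reset: what is moved stays moved. The work goes in short steps, Python scripts to look and compute and a tool call to move; the robot and the scene stay as the last step left them, time stands still between calls to the robot, and variables do not carry over. Pictures are saved under pics/ and viewed, and the job is handed in when it is done.

Besides the shell and the picture viewer there is one more tool, called after ">>>" in YAML: its name, and indented under it one key for each argument. move_arm: Moves the arm, as the interface text tells. Its arguments: {"type":"object","properties":{"rows":{"type":"array"},"force":{"type":"number"}},"required":["rows"]}

```bash
mkdir -p pics; python3 - <<'E'
from station import *
import cv2,numpy as np
s=get_state();print(s)
for n in("scene","top"):
    cv2.imwrite(f"pics/{n}0.png",grab_frame(n));print(n,camera_info(n))
print(camera_info("wrist"))
E
```

```text
{'t': 0.0, 'q': array([-8.87904815e-01,  3.59377225e-01,  1.10545881e-02, -3.69717113e-04,
       -1.22411196e+00, -2.88128672e-01]), 'qd': array([-3.74268499e-04,  9.18180318e-04,  1.43468674e-03,  3.63787975e-04,
        9.16002118e-06, -4.40363636e-04]), 'joint_efforts': array([ 4.46336317e-04, -5.82717705e+01,  2.93055207e+01,  6.99754760e+00,
        6.86664323e-03, -1.55706061e-04]), 'eef_pos': array([ 0.25941816, -0.62265615,  0.24762353]), 'ee_rot': array([ 3.13992315e+00, -1.32346220e-04, -2.74695561e+00]), 'force': array([ 0.23048446,  0.36198089, -0.64629108]), 'moment': array([0.00435334, 0.01421727, 0.01602524]), 'width': 0.08738431516953454}
scene {'camera_matrix': array([[456.22920573,   0.        , 316.06480644],
       [  0.        , 456.22920573, 243.71062493],
       [  0.        ,   0.        ,   1.        ]]), 'world_from_camera': array([[-0.67678318,  0.51025623, -0.53066289,  1.21366197],
       [ 0.73597234,  0.45173334, -0.50426353,  0.59611916],
       [-0.01758549, -0.73183029, -0.68125999,  0.91890825],
       [ 0.        ,  0.        ,  0.        ,  1.   
[... 282 characters left out ...]
994354, -0.0038708 ,  0.00989649, -0.01443226],
       [-0.00964641, -0.06001898, -0.99815062,  1.44795188],
       [ 0.        ,  0.        ,  0.        ,  1.        ]])}
{'camera_matrix': array([[414.50689942,   0.        , 323.21420736],
       [  0.        , 414.50689942, 241.7883971 ],
       [  0.        ,   0.        ,   1.        ]]), 'T_tool_cam': array([[ 9.08369359e-05, -9.53786322e-01, -3.00485680e-01,
         8.17098097e-02],
       [ 9.99999282e-01, -2.72523727e-04,  1.16733108e-03,
         1.35544912e-03],
       [-1.19527390e-03, -3.00485570e-01,  9.53785612e-01,
        -1.37130312e-01],
       [ 0.00000000e+00,  0.00000000e+00,  0.00000000e+00,
         1.00000000e+00]])}
```

View pics/scene0.png

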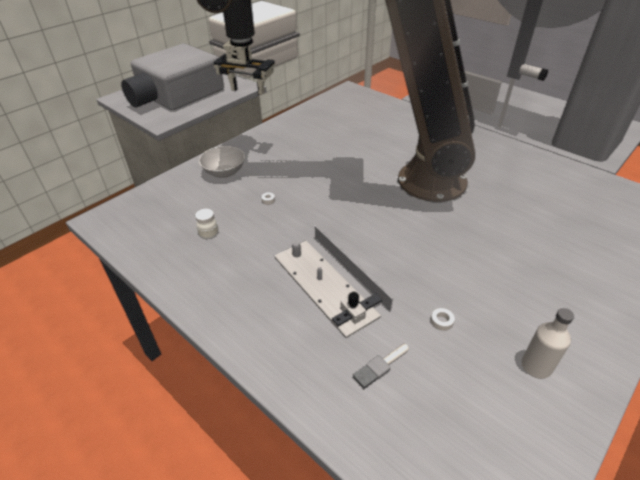

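View pics/top0.png

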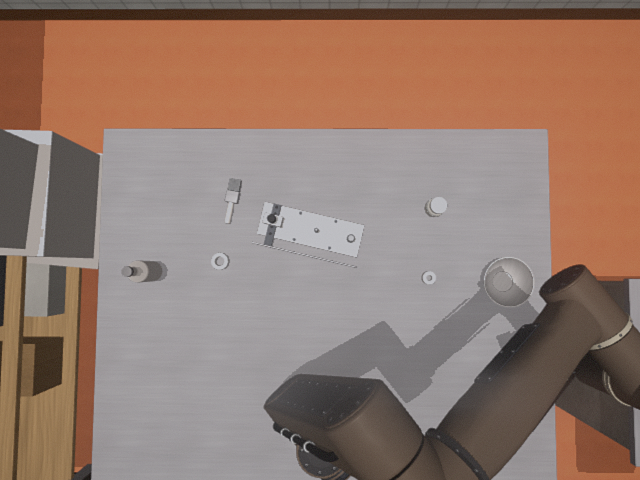

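The top picture shows the wide ring at (220,261), the narrow ring at (429,278), the thick post at (351,238), the thin post at (317,230) and the knob at (271,218). I'll turn these into first position estimates.

```bash
cat > h.py <<'E'
from station import *
import cv2,numpy as np
from scipy.spatial.transform import Rotation as R
def cam(n,s=None):
    c=camera_info(n);K=c["camera_matrix"]
    if n!="wrist": return K,c["world_from_camera"]
    T=np.eye(4);T[:3,:3]=R.from_euler("xyz",s["ee_rot"]).as_matrix();T[:3,3]=s["eef_pos"]
    return K,T@c["T_tool_cam"]
def p2w(KT,uv,z):
    K,T=KT;d=T[:3,:3]@np.linalg.inv(K)@np.array([uv[0],uv[1],1.]);o=T[:3,3]
    return o+d*(z-o[2])/d[2]
def w2p(KT,p):
    K,T=KT;c=T[:3,:3].T@(np.array(p)-T[:3,3]);u=K@c;return u[:2]/u[2]
E
python3 - <<'E'
from h import *
im=cv2.imread("pics/top0.png")
cv2.imwrite("pics/top0z.png",cv2.resize(im[170:300,200:460],(780,390),interpolation=cv2.INTER_CUBIC))
C=cam("top")
for n,uv,z in[("wide",(220,261),.02),("narrow",(429,278),.02),("thick",(351,238),.054),("thin",(317,230),.054),("knob",(271,218),.082),("bowl",(509,282),.03),("jar",(437,206),.07),("bottle",(128,271),.19)]:
    p=p2w(C,uv,z);print(n,p.round(4),np.hypot(*p[:2]).round(3))
C=cam("scene")
for n,uv,z in[("wide",(443,319),.02),("narrow",(268,198),.02),("thick",(297,245),.054),("thin",(320,268),.054),("knob",(354,298),.082)]:
    p=p2w(C,uv,z);print(n,p.round(4))
E
```

```text
wide [0.5002 0.3386 0.02  ] 0.604
narrow [ 0.448  -0.3431  0.02  ] 0.564
thick [ 0.575 -0.088  0.054] 0.582
thin [0.6002 0.0208 0.054 ] 0.601
knob [0.6351 0.165  0.082 ] 0.656
bowl [ 0.4366 -0.5977  0.03  ] 0.74
jar [ 0.6765 -0.3592  0.07  ] 0.766
bottle [0.4678 0.562  0.19  ] 0.731
wide [0.5065 0.3455 0.02  ]
narrow [ 0.4565 -0.3339  0.02  ]
thick [ 0.5789 -0.0802  0.054 ]
thin [0.6021 0.0272 0.054 ]
knob [0.6416 0.1729 0.082 ]
```

View pics/top0z.png

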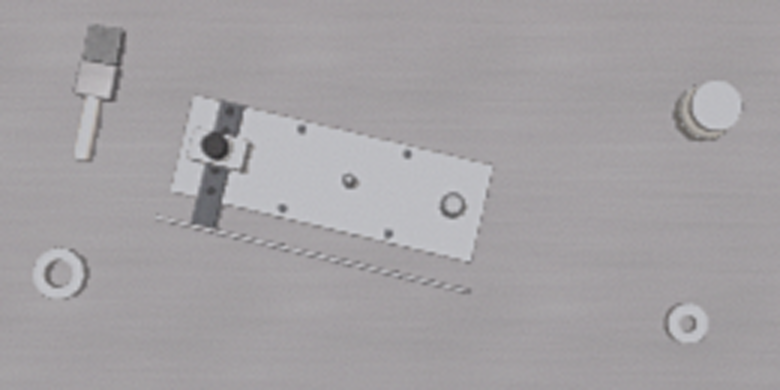

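The gauge yaw comes out at about -13.3°, and the post spacing is close to the given value. I'll go above the narrow ring with the jaws along the gauge's x axis.

>>> move_arm:
  rows:
    - {"delta_pos": [1.9,2.8,-0.9],"delta_rot": [0,0,5.4],"hand": 8.7}
    - {"delta_pos": [1.9,2.8,-0.9],"delta_rot": [0,0,5.4],"hand": 8.7}
    - {"delta_pos": [1.9,2.8,-0.9],"delta_rot": [0,0,5.4],"hand": 8.7}
    - {"delta_pos": [1.9,2.8,-0.9],"delta_rot": [0,0,5.4],"hand": 8.7}
    - {"delta_pos": [1.9,2.8,-0.9],"delta_rot": [0,0,5.4],"hand": 8.7}
    - {"delta_pos": [1.9,2.8,-0.9],"delta_rot": [0,0,5.4],"hand": 8.7}
    - {"delta_pos": [1.9,2.8,-0.9],"delta_rot": [0,0,5.4],"hand": 8.7}
    - {"delta_pos": [1.9,2.8,-0.9],"delta_rot": [0,0,5.4],"hand": 8.7}
    - {"delta_pos": [1.9,2.8,-0.9],"delta_rot": [0,0,5.4],"hand": 8.7}
    - {"delta_pos": [1.9,2.8,-0.9],"delta_rot": [0,0,5.4],"hand": 8.7}

```text
t: 1.1
eef_pos: [0.45, -0.3417, 0.158]
ee_rot: [3.141, 0.0, -1.801]
force: [-0.2, -0.7, -0.6]
width: 0.0874
```

```bash
cat > look.py <<'E'
from h import *
import sys
s=get_state();im=grab_frame("wrist");cv2.imwrite(f"pics/{sys.argv[1]}.png",im)
np.save(f"pics/{sys.argv[1]}.npy",np.r_[s["eef_pos"],s["ee_rot"]])
print(s["t"],s["eef_pos"].round(4),np.degrees(s["ee_rot"]).round(2),s["force"].round(2),round(s["width"],4),s["q"].round(2))
E
python3 look.py w1
```

```text
1.1 [ 0.45   -0.3417  0.158 ] [ 1.7998e+02  1.0000e-02 -1.0316e+02] [-0.22 -0.7  -0.58] 0.0874 [-0.3   0.26 -0.36 -0.   -0.96  0.07]
```

View pics/w1.png

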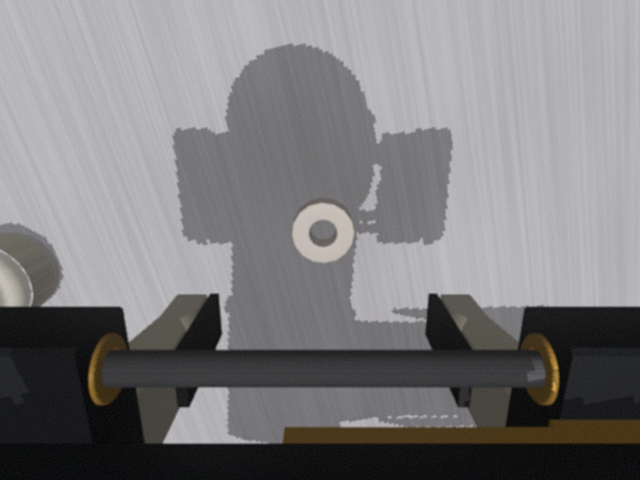

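The wrist picture shows the narrow ring at (323,231), midway between the fingers.

```bash
cat > ring.py <<'E'
from h import *
import sys
def ring(name,uv,z,thr=None,r=80):
    im=cv2.imread(f"pics/{name}.png");v=np.load(f"pics/{name}.npy");s=dict(eef_pos=v[:3],ee_rot=v[3:])
    K=cam("wrist",s)
    x0,y0=int(uv[0])-r,int(uv[1])-r;x0=max(x0,0);y0=max(y0,0)
    g=im[y0:y0+2*r,x0:x0+2*r].min(2)
    t=thr or cv2.threshold(g,0,255,cv2.THRESH_OTSU)[0]
    b=(g>t).astype(np.uint8)
    cs,_=cv2.findContours(b,cv2.RETR_CCOMP,cv2.CHAIN_APPROX_NONE)
    for c in cs:
        if len(c)<30: continue
        p=np.array([p2w(K,q[0]+[x0,y0],z) for q in c])
        (cx,cy),rr=cv2.minEnclosingCircle((p[:,:2]*1000).astype(np.float32))
        A=np.c_[2*p[:,:2],np.ones(len(p))];sol=np.linalg.lstsq(A,(p[:,:2]**2).sum(1),rcond=None)[0]
        print("enc",round(cx,1),round(cy,1),"d",round(2*rr,1),"| lsq",(sol[:2]*1000).round(1),"d",round(2000*np.sqrt(sol[2]+sol[0]**2+sol[1]**2),1), "t",t)
if __name__=="__main__":
    ring(sys.argv[1],(float(sys.argv[2]),float(sys.argv[3])),float(sys.argv[4]),float(sys.argv[5]) if len(sys.argv)>5 else None, int(sys.argv[6]) if len(sys.argv)>6 else 80)
E
python3 ring.py w1 323 231 .02 175 45;python3 ring.py w1 323 231 .02 180 45
```

```text
enc 431.9 -310.0 d 9.3 | lsq [ 431.9 -309.9] d 6.2 t 175.0
enc 449.4 -341.6 d 41.0 | lsq [ 449.3 -341.8] d 40.1 t 175.0
enc 449.4 -341.6 d 23.1 | lsq [ 449.4 -341.6] d 22.2 t 175.0
enc 449.3 -341.9 d 40.4 | lsq [ 449.  -343.1] d 37.6 t 180.0
enc 436.6 -334.1 d 9.1 | lsq [ 436.9 -334.1] d 5.8 t 180.0
enc 449.3 -343.0 d 26.4 | lsq [ 449.3 -342. ] d 23.5 t 180.0
```

It is on target to within 1 mm, so I descend and grip.

>>> move_arm:
  force: 15
  rows:
    - {"delta_pos": [0,0,-2.5],"delta_rot": [0,0,0],"hand": 8.7}
    - {"delta_pos": [0,0,-2.5],"delta_rot": [0,0,0],"hand": 8.7}
    - {"delta_pos": [0,0,-2.5],"delta_rot": [0,0,0],"hand": 8.0}
    - {"delta_pos": [0,0,-2.5],"delta_rot": [0,0,0],"hand": 7.0}
    - {"delta_pos": [0,0,-2.0],"delta_rot": [0,0,0],"hand": 6.5}
    - {"delta_pos": [0,0,-1.1],"delta_rot": [0,0,0],"hand": 6.0}
    - {"delta_pos": [0,0,0],"delta_rot": [0,0,0],"hand": 5.5}
    - {"delta_pos": [0,0,0],"delta_rot": [0,0,0],"hand": 4.8}
    - {"delta_pos": [0,0,0],"delta_rot": [0,0,0],"hand": 3.8}
    - {"delta_pos": [0,0,0],"delta_rot": [0,0,0],"hand": 3.8}

```text
t: 2.15
eef_pos: [0.4503, -0.3434, 0.0287]
ee_rot: [-3.14, -0.0, -1.804]
force: [0.2, 0.1, 1.7]
width: 0.0423
```

Closed on the ring, width 42 mm. I lift it and go to a view point short of the thin post.

>>> move_arm:
  rows:
    - {"delta_pos": [0,0,2],"delta_rot": [0,0,0],"hand": 3.8}
    - {"delta_pos": [0,1,4],"delta_rot": [0,0,0],"hand": 3.8}
    - {"delta_pos": [1.5,3,3],"delta_rot": [0,0,0],"hand": 3.8}
    - {"delta_pos": [1.9,4,2],"delta_rot": [0,0,0],"hand": 3.8}
    - {"delta_pos": [2.1,4,2],"delta_rot": [0,0,0],"hand": 3.8}
    - {"delta_pos": [2.1,4,0],"delta_rot": [0,0,0],"hand": 3.8}
    - {"delta_pos": [2.1,4,0],"delta_rot": [0,0,0],"hand": 3.8}
    - {"delta_pos": [2.1,4,0],"delta_rot": [0,0,0],"hand": 3.8}
    - {"delta_pos": [1.2,3,0],"delta_rot": [0,0,0],"hand": 3.8}
    - {"delta_pos": [0,1.3,0],"delta_rot": [0,0,0],"hand": 3.8}

```text
t: 3.15
eef_pos: [0.5811, -0.0574, 0.1582]
ee_rot: [-3.14, 0.001, -1.802]
force: [0.9, -0.1, -1.0]
width: 0.0431
```

```bash
python3 look.py w2
```

```text
3.15 [ 0.5811 -0.0574  0.1582] [-1.7991e+02  4.0000e-02 -1.0324e+02] [ 0.89 -0.12 -0.99] 0.0431 [ 0.24  0.28 -0.32  0.   -0.97 -0.47]
```

View pics/w2.png

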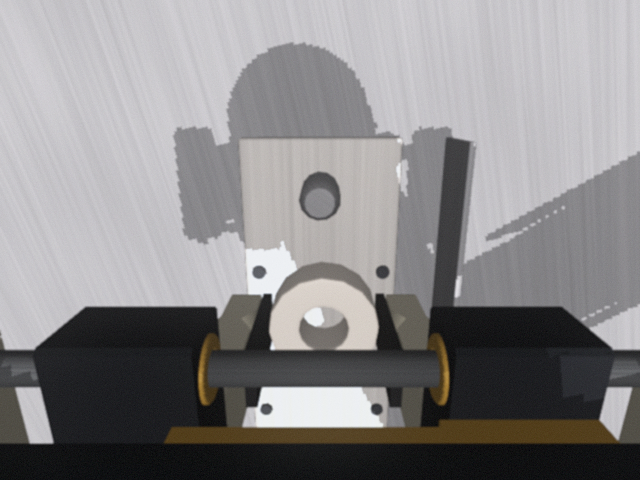

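The camera looks toward -y. It shows the thick post top at (320,202), but the thin post is hidden under the ring. I move past the thin post to see both.

>>> move_arm:
  rows:
    - {"delta_pos": [0.5,2,0],"delta_rot": [0,0,0],"hand": 3.8}
    - {"delta_pos": [0.6,3,0],"delta_rot": [0,0,0],"hand": 3.8}
    - {"delta_pos": [0.7,3,0],"delta_rot": [0,0,0],"hand": 3.8}
    - {"delta_pos": [0.6,3,0],"delta_rot": [0,0,0],"hand": 3.8}
    - {"delta_pos": [0.5,2,0],"delta_rot": [0,0,0],"hand": 3.8}
    - {"delta_pos": [0.3,1,0],"delta_rot": [0,0,0],"hand": 3.8}
    - {"delta_pos": [0,0,0],"delta_rot": [0,0,0],"hand": 3.8}
    - {"delta_pos": [0,0,0],"delta_rot": [0,0,0],"hand": 3.8}
    - {"delta_pos": [0,0,0],"delta_rot": [0,0,0],"hand": 3.8}
    - {"delta_pos": [0,0,0],"delta_rot": [0,0,0],"hand": 3.8}

```text
t: 4.2
eef_pos: [0.6114, 0.079, 0.1576]
ee_rot: [3.142, -0.0, -1.805]
force: [-0.1, -0.2, 0.5]
width: 0.0426
```

```bash
python3 look.py w3
```

```text
4.2 [0.6114 0.079  0.1576] [ 180.     -0.   -103.44] [-0.08 -0.16  0.48] 0.0426 [ 0.44  0.33 -0.24  0.   -0.99 -0.68]
```

View pics/w3.png

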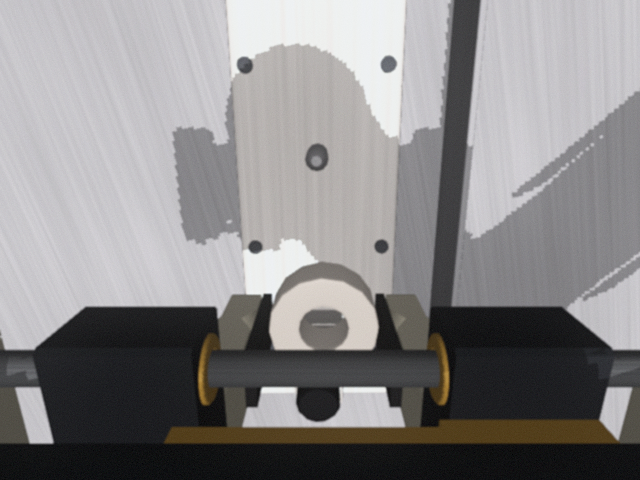

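The wrist picture shows the thin post at (317,155). I'll zoom in to measure both post tops, the base edges and the held ring.

```bash
python3 - <<'E'
import cv2
a=cv2.imread("pics/w2.png");b=cv2.imread("pics/w3.png")
z=lambda im,u,v:cv2.resize(im[v-30:v+30,u-30:u+30],(390,390),interpolation=cv2.INTER_CUBIC)
cv2.imwrite("pics/z1.png",cv2.hconcat([z(a,320,198),z(b,317,157)]))
E
```

```text
(no output)
```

View pics/z1.png

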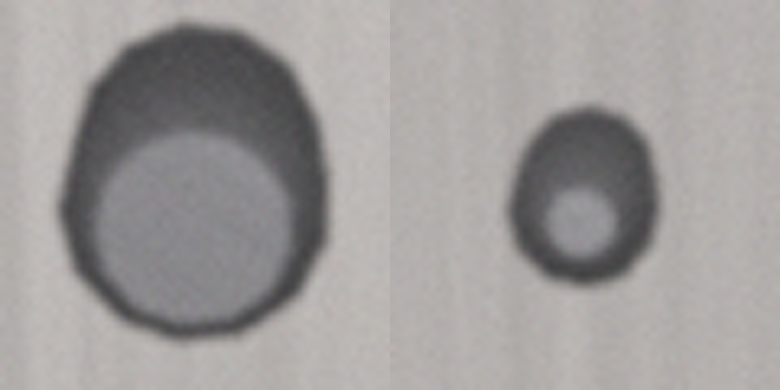

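```bash
python3 - <<'E'
from h import *
def K(n):
    v=np.load(f"pics/{n}.npy");return cam("wrist",dict(eef_pos=v[:3],ee_rot=v[3:]))
for n,uv in[("w2",(240,139)),("w2",(400,138)),("w3",(237,240)),("w3",(394,236)),("w3",(229,5)),("w3",(406,5))]: print(n,uv,p2w(K(n),uv,.012).round(4))
E
for n in w2 w3; do python3 ring.py $n 325 320 .149 200 70; done
```

```text
w2 (240, 139) [ 0.6198 -0.1308  0.012 ]
w2 (400, 138) [ 0.5162 -0.1071  0.012 ]
w3 (237, 240) [0.6721 0.0721 0.012 ]
w3 (394, 236) [0.5624 0.0953 0.012 ]
w3 (229, 5) [ 0.633  -0.0719  0.012 ]
w3 (406, 5) [ 0.5287 -0.047   0.012 ]
enc 591.9 -29.1 d 41.3 | lsq [592.4 -26.2] d 24.8 t 200.0
enc 582.6 -61.6 d 8.6 | lsq [582.7 -61.6] d 7.5 t 200.0
enc 580.2 -64.4 d 35.4 | lsq [580.4 -61.2] d 27.1 t 200.0
enc 594.2 -83.1 d 21.7 | lsq [593.8 -83.5] d 16.7 t 200.0
enc 601.5 111.6 d 18.7 | lsq [602.4 114.7] d 12.7 t 200.0
enc 635.5 103.7 d 13.7 | lsq [635.9 105.3] d 8.8 t 200.0
enc 625.0 73.2 d 10.1 | lsq [625.2  73.2] d 6.4 t 200.0
enc 609.4 71.3 d 36.2 | lsq [610.   74.2] d 25.2 t 200.0
enc 619.8 55.1 d 27.4 | lsq [620.6  53.3] d 20.4 t 200.0
```

```bash
python3 - <<'E'
from h import *
def K(n):
    v=np.load(f"pics/{n}.npy");return cam("wrist",dict(eef_pos=v[:3],ee_rot=v[3:])),v
k2,v2=K("w2");k3,v3=K("w3")
A=p2w(k2,(319.5,202.6),.054);B=p2w(k3,(316.2,160.7),.054)
print(A.round(4),B.round(4),np.linalg.norm(A-B),np.degrees(np.arctan2(-(B-A)[0],(B-A)[1])))
d=(B-A)/np.linalg.norm(B-A);print("plunger",(B+d*.145).round(4))
# corners-> axis at end
c=(np.array([0.6198,-0.1308])+[0.5162,-0.1071])/2;print("end mid->thick by corners",c+d[:2]*.035)
# held ring
im=cv2.imread("pics/w3.png");cv2.imwrite("pics/z2.png",cv2.resize(im[255:355,250:400],(750,500),interpolation=cv2.INTER_CUBIC))
for k,v in((k2,v2),(k3,v3)):
  print(v[:3],p2w(k,(323.5,328),.149).round(4),"proj tcp at ringtop",w2p(k,np.r_[v[:2],.149]).round(1))
  for z in (.145,.149,.153): print([p2w(k,uv,z).round(4)[:2] for uv in((271,325),(378,325))], np.linalg.norm(p2w(k,(271,325),z)-p2w(k,(378,325),z)))
E
```

```text
[ 0.5759 -0.0856  0.054 ] [0.602  0.0265 0.054 ] 0.11503840840398132 -13.120962799219916
plunger [0.6349 0.1677 0.054 ]
end mid->thick by corners [ 0.57594527 -0.08486375]
[ 0.58108453 -0.05739363  0.15818494] [ 0.5805 -0.0557  0.149 ] proj tcp at ringtop [321.  324.7]
[array([ 0.6014, -0.0598]), array([ 0.5591, -0.0498])] 0.043455481450580376
[array([ 0.6004, -0.0618]), array([ 0.5592, -0.0521])] 0.042298657061459445
[array([ 0.5993, -0.0638]), array([ 0.5593, -0.0544])] 0.041141832672338514
[0.6114213  0.0790072  0.15764296] [0.6107 0.0804 0.149 ] proj tcp at ringtop [321.  325.4]
[array([0.6316, 0.0763]), array([0.5895, 0.0864])] 0.0432991943698612
[array([0.6305, 0.0743]), array([0.5895, 0.0841])] 0.04214285773691373
[array([0.6295, 0.0722]), array([0.5896, 0.0818])] 0.04098652110396625
```

View pics/z2.png

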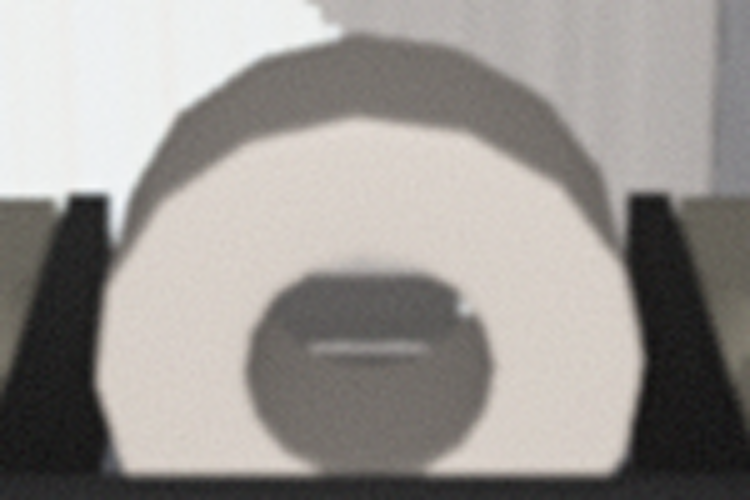

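The post spacing comes out at 115.04 mm and the yaw at -13.1°, matching the data. The ring sits about (-0.7,+2.0) mm from the TCP in the hand. I move over the thin post and stop just above its tip to check.

>>> move_arm:
  rows:
    - {"delta_pos": [-0.2,-1,0],"delta_rot": [0,0,0],"hand": 3.8}
    - {"delta_pos": [-0.3,-2,0],"delta_rot": [0,0,0],"hand": 3.8}
    - {"delta_pos": [-0.2,-1.5,-0.5],"delta_rot": [0,0,0],"hand": 3.8}
    - {"delta_pos": [-0.17,-0.95,-1],"delta_rot": [0,0,0],"hand": 3.8}
    - {"delta_pos": [0,0,-1.5],"delta_rot": [0,0,0],"hand": 3.8}
    - {"delta_pos": [0,0,-1.5],"delta_rot": [0,0,0],"hand": 3.8}
    - {"delta_pos": [0,0,-1.5],"delta_rot": [0,0,0],"hand": 3.8}
    - {"delta_pos": [0,0,-0.9],"delta_rot": [0,0,0],"hand": 3.8}
    - {"delta_pos": [0,0,0],"delta_rot": [0,0,0],"hand": 3.8}
    - {"delta_pos": [0,0,0],"delta_rot": [0,0,0],"hand": 3.8}

```text
t: 5.25
eef_pos: [0.603, 0.0251, 0.0885]
ee_rot: [3.141, -0.0, -1.804]
force: [0.4, -0.7, 1.7]
width: 0.0427
```

```bash
python3 look.py w4; python3 -c "
import cv2
im=cv2.imread('pics/w4.png');cv2.imwrite('pics/z4.png',cv2.resize(im[255:355,250:400],(750,500),interpolation=cv2.INTER_CUBIC))"
```

```text
5.25 [0.603  0.0251 0.0885] [ 1.7999e+02 -2.0000e-02 -1.0338e+02] [ 0.37 -0.7   1.69] 0.0427 [ 0.37  0.39 -0.35  0.   -0.84 -0.6 ]
```

View pics/z4.png

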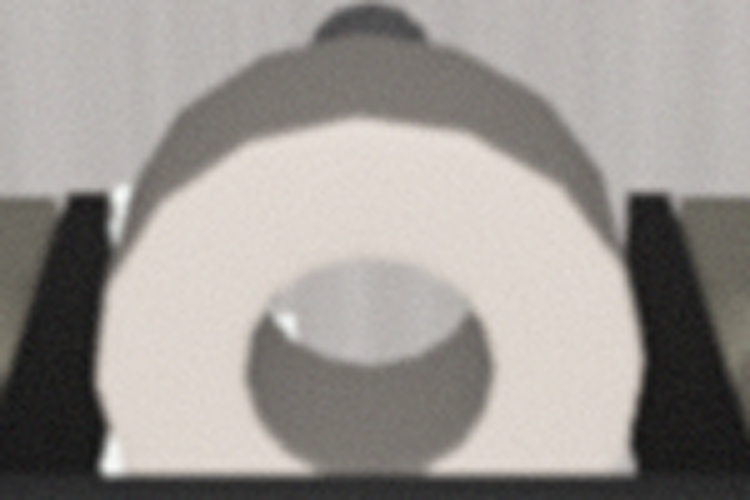

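The post's foot is visible behind the ring, centred laterally at u≈324. I check where it should project, and the ring's position again.

```bash
python3 - <<'E'
from h import *
v=np.load("pics/w4.npy");k=cam("wrist",dict(eef_pos=v[:3],ee_rot=v[3:]))
d=np.array([.227,.974,0])
print(w2p(k,np.array([.602,.0265,.012])-.007*d), "seen (324,256)")
for z in(.078,.080,.082):print(p2w(k,(323.8,329.8),z).round(4))
E
```

```text
[323.71291556 254.34090664] seen (324,256)
[0.6026 0.0283 0.078 ]
[0.6023 0.0272 0.08  ]
[0.6021 0.0261 0.082 ]
```

Agreement is within 1 mm. I lower the ring onto the base and open.

>>> move_arm:
  rows:
    - {"delta_pos": [0,0,-0.8],"delta_rot": [0,0,0],"hand": 3.8}
    - {"delta_pos": [0,0,-1],"delta_rot": [0,0,0],"hand": 3.8}
    - {"delta_pos": [0,0,-1],"delta_rot": [0,0,0],"hand": 3.8}
    - {"delta_pos": [0,0,-1],"delta_rot": [0,0,0],"hand": 3.8}
    - {"delta_pos": [0,0,-0.6],"delta_rot": [0,0,0],"hand": 3.8}
    - {"delta_pos": [0,0,-0.3],"delta_rot": [0,0,0],"hand": 3.8}
    - {"delta_pos": [0,0,0],"delta_rot": [0,0,0],"hand": 3.8}
    - {"delta_pos": [0,0,0],"delta_rot": [0,0,0],"hand": 5}
    - {"delta_pos": [0,0,0],"delta_rot": [0,0,0],"hand": 6}
    - {"delta_pos": [0,0,0],"delta_rot": [0,0,0],"hand": 7}

```text
t: 6.3
eef_pos: [0.6031, 0.0255, 0.0418]
ee_rot: [-3.141, 0.0, -1.804]
force: [-0.8, 0.8, 0.1]
width: 0.0605
```

```bash
python3 look.py w5
```

```text
6.3 [0.6031 0.0255 0.0418] [-1.7997e+02  2.0000e-02 -1.0338e+02] [-0.81  0.83  0.11] 0.0605 [ 0.37  0.45 -0.39  0.   -0.74 -0.6 ]
```

View pics/w5.png

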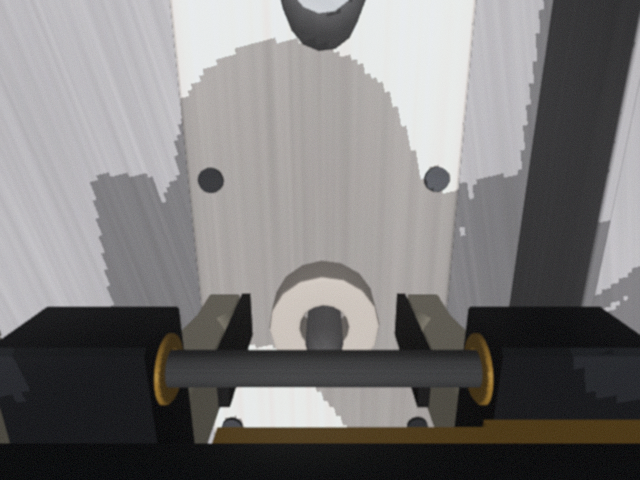

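The ring sits around the thin post with the jaws clear. I lift and go above the wide ring.

>>> move_arm:
  rows:
    - {"delta_pos": [0,0,3],"delta_rot": [0,0,0],"hand": 8.7}
    - {"delta_pos": [0,0,4.5],"delta_rot": [0,0,0],"hand": 8.7}
    - {"delta_pos": [-1,2,4],"delta_rot": [0,0,0],"hand": 8.7}
    - {"delta_pos": [-1.4,4.5,0],"delta_rot": [0,0,0],"hand": 8.7}
    - {"delta_pos": [-1.4,4.5,0],"delta_rot": [0,0,0],"hand": 8.7}
    - {"delta_pos": [-1.4,4.5,0],"delta_rot": [0,0,0],"hand": 8.7}
    - {"delta_pos": [-1.4,4.5,0],"delta_rot": [0,0,0],"hand": 8.7}
    - {"delta_pos": [-1.4,4.5,0],"delta_rot": [0,0,0],"hand": 8.7}
    - {"delta_pos": [-1.4,4.5,0],"delta_rot": [0,0,0],"hand": 8.7}
    - {"delta_pos": [-0.7,2.7,0],"delta_rot": [0,0,0],"hand": 8.7}

```text
t: 7.35
eef_pos: [0.5008, 0.3454, 0.1569]
ee_rot: [-3.141, 0.001, -1.802]
force: [0.1, -0.9, 0.3]
width: 0.087
```

```bash
python3 look.py w6;  python3 -c "
from h import *
import cv2;cv2.imwrite('pics/top6.png',grab_frame('top'))"
```

```text
7.35 [0.5008 0.3454 0.1569] [-1.7998e+02  5.0000e-02 -1.0327e+02] [ 0.05 -0.9   0.32] 0.087 [ 0.92  0.32 -0.26  0.   -0.98 -1.16]
```

View pics/w6.png

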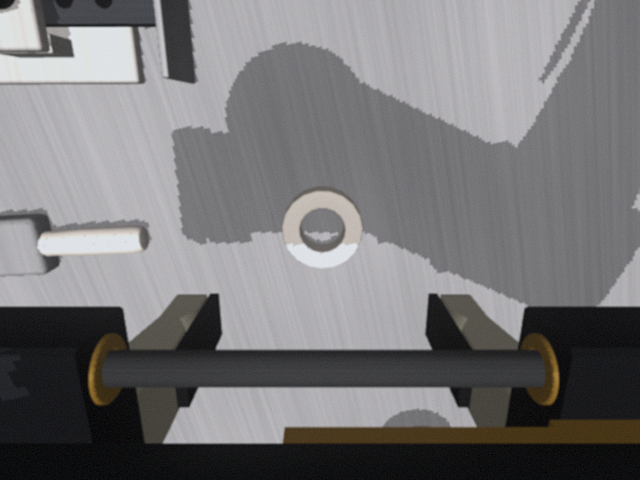

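The wide ring is centred at (322,228); the brush's end at (145,239) is well off to the left.

```bash
python3 ring.py w6 322 228 .02 185 55;python3 - <<'E'
from h import *
v=np.load("pics/w6.npy");k=cam("wrist",dict(eef_pos=v[:3],ee_rot=v[3:]))
for uv in((282.5,228.5),(362.5,228.5),(322.5,188.5),(322.5,268),(322.5,228.3)):print(p2w(k,uv,.02).round(4))
print("brush",p2w(k,(147,239),.01).round(4))
E
```

```text
enc 503.2 354.6 d 49.5 | lsq [502.8 353.5] d 36.1 t 185.0
[0.5263 0.3359 0.02  ]
[0.4728 0.3485 0.02  ]
[0.4932 0.3153 0.02  ]
[0.5062 0.3704 0.02  ]
[0.4995 0.3421 0.02  ]
brush [0.6245 0.3237 0.01  ]
```

>>> move_arm:
  force: 15
  rows:
    - {"delta_pos": [-0.1,-0.2,-2.5],"delta_rot": [0,0,0],"hand": 8.7}
    - {"delta_pos": [0,0,-2.5],"delta_rot": [0,0,0],"hand": 8.7}
    - {"delta_pos": [0,0,-2.5],"delta_rot": [0,0,0],"hand": 8.7}
    - {"delta_pos": [0,0,-2.5],"delta_rot": [0,0,0],"hand": 8.0}
    - {"delta_pos": [0,0,-2.0],"delta_rot": [0,0,0],"hand": 7.5}
    - {"delta_pos": [0,0,-0.9],"delta_rot": [0,0,0],"hand": 7}
    - {"delta_pos": [0,0,0],"delta_rot": [0,0,0],"hand": 6.5}
    - {"delta_pos": [0,0,0],"delta_rot": [0,0,0],"hand": 5.0}
    - {"delta_pos": [0,0,0],"delta_rot": [0,0,0],"hand": 5.0}
    - {"delta_pos": [0,0,0],"delta_rot": [0,0,0],"hand": 5.0}

```text
t: 8.45
eef_pos: [0.5014, 0.341, 0.0288]
ee_rot: [-3.141, 0.002, -1.804]
force: [0.2, -0.1, 2.2]
width: 0.055
```

Gripped, width 55 mm. I lift and carry the ring toward the thick post.

>>> move_arm:
  rows:
    - {"delta_pos": [0,0,2],"delta_rot": [0,0,0],"hand": 5}
    - {"delta_pos": [0,0,4.5],"delta_rot": [0,0,0],"hand": 5}
    - {"delta_pos": [0.3,-2,4],"delta_rot": [0,0,0],"hand": 5}
    - {"delta_pos": [0.8,-4.5,2],"delta_rot": [0,0,0],"hand": 5}
    - {"delta_pos": [0.8,-4.7,0.5],"delta_rot": [0,0,0],"hand": 5}
    - {"delta_pos": [0.8,-4.7,0],"delta_rot": [0,0,0],"hand": 5}
    - {"delta_pos": [0.8,-4.7,0],"delta_rot": [0,0,0],"hand": 5}
    - {"delta_pos": [0.8,-4.7,0],"delta_rot": [0,0,0],"hand": 5}
    - {"delta_pos": [0.8,-4.7,0],"delta_rot": [0,0,0],"hand": 5}
    - {"delta_pos": [0.8,-4.7,0],"delta_rot": [0,0,0],"hand": 5}

```text
t: 9.45
eef_pos: [0.56, -0.0083, 0.1585]
ee_rot: [-3.14, 0.001, -1.804]
force: [1.7, 0.3, -0.0]
width: 0.055
```

>>> move_arm:
  rows:
    - {"delta_pos": [0.8,-4.0,0],"delta_rot": [0,0,0],"hand": 5}
    - {"delta_pos": [0.6,-3.0,0],"delta_rot": [0,0,0],"hand": 5}
    - {"delta_pos": [0.2,-1.1,0],"delta_rot": [0,0,0],"hand": 5}
    - {"delta_pos": [0,0,-1],"delta_rot": [0,0,0],"hand": 5}
    - {"delta_pos": [0,0,-1.5],"delta_rot": [0,0,0],"hand": 5}
    - {"delta_pos": [0,0,-1.5],"delta_rot": [0,0,0],"hand": 5}
    - {"delta_pos": [0,0,-1.5],"delta_rot": [0,0,0],"hand": 5}
    - {"delta_pos": [0,0,-1.2],"delta_rot": [0,0,0],"hand": 5}
    - {"delta_pos": [0,0,0],"delta_rot": [0,0,0],"hand": 5}
    - {"delta_pos": [0,0,0],"delta_rot": [0,0,0],"hand": 5}

```text
t: 10.45
eef_pos: [0.576, -0.087, 0.0906]
ee_rot: [3.141, -0.0, -1.803]
force: [0.3, -0.5, -0.2]
width: 0.0548
```

```bash
python3 look.py w7
```

```text
10.45 [ 0.576  -0.087   0.0906] [ 1.7999e+02 -1.0000e-02 -1.0333e+02] [ 0.3  -0.53 -0.18] 0.0548 [ 0.19  0.36 -0.39  0.   -0.82 -0.42]
```

View pics/w7.png

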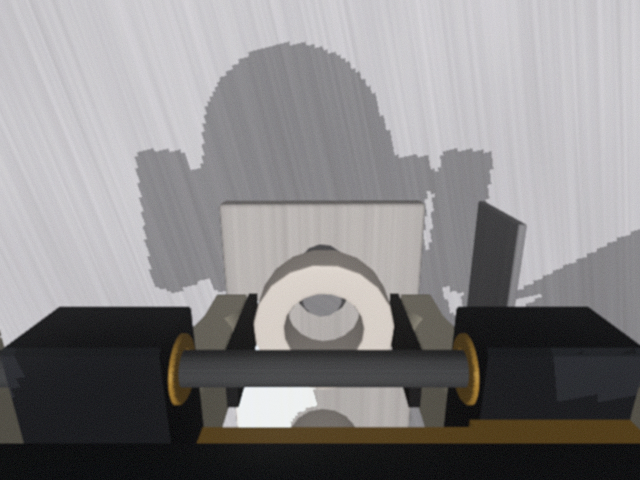

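```bash
python3 - <<'E'
from h import *
v=np.load("pics/w7.npy");k=cam("wrist",dict(eef_pos=v[:3],ee_rot=v[3:]))
d=np.array([.227,.974,0]);P=np.array([.5759,-.0856,.012])
print("foot far edge pred",w2p(k,P-.013*d))
zt=v[2]-.0288+.02
for vv in(330,332):print(p2w(k,(324,vv),zt).round(4))
im=cv2.imread("pics/w7.png");cv2.imwrite("pics/z7.png",cv2.resize(im[235:355,235:415],(750,500),interpolation=cv2.INTER_CUBIC))
E
```

```text
foot far edge pred [322.06512524 243.18205446]
[ 0.5753 -0.0847  0.0818]
[ 0.5755 -0.0838  0.0818]
```

View pics/z7.png

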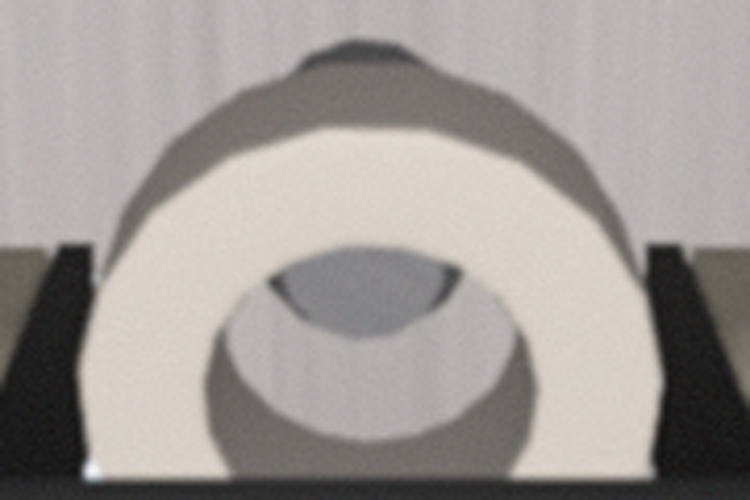

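The post projects where predicted. The ring is about 1 mm off in y, so I nudge it, lower it and release.

>>> move_arm:
  rows:
    - {"delta_pos": [0.05,-0.1,-0.5],"delta_rot": [0,0,0],"hand": 5}
    - {"delta_pos": [0,0,-1],"delta_rot": [0,0,0],"hand": 5}
    - {"delta_pos": [0,0,-1],"delta_rot": [0,0,0],"hand": 5}
    - {"delta_pos": [0,0,-1],"delta_rot": [0,0,0],"hand": 5}
    - {"delta_pos": [0,0,-1.0],"delta_rot": [0,0,0],"hand": 5}
    - {"delta_pos": [0,0,-0.4],"delta_rot": [0,0,0],"hand": 5}
    - {"delta_pos": [0,0,0],"delta_rot": [0,0,0],"hand": 5}
    - {"delta_pos": [0,0,0],"delta_rot": [0,0,0],"hand": 6}
    - {"delta_pos": [0,0,0],"delta_rot": [0,0,0],"hand": 7}
    - {"delta_pos": [0,0,0],"delta_rot": [0,0,0],"hand": 8}

```text
t: 11.5
eef_pos: [0.5766, -0.0885, 0.0417]
ee_rot: [-3.141, 0.0, -1.804]
force: [-0.2, 0.2, -0.6]
width: 0.071
```

```bash
python3 look.py w8
```

```text
11.5 [ 0.5766 -0.0885  0.0417] [-1.7997e+02  1.0000e-02 -1.0338e+02] [-0.17  0.24 -0.6 ] 0.071 [ 0.18  0.42 -0.43  0.   -0.72 -0.42]
```

View pics/w8.png

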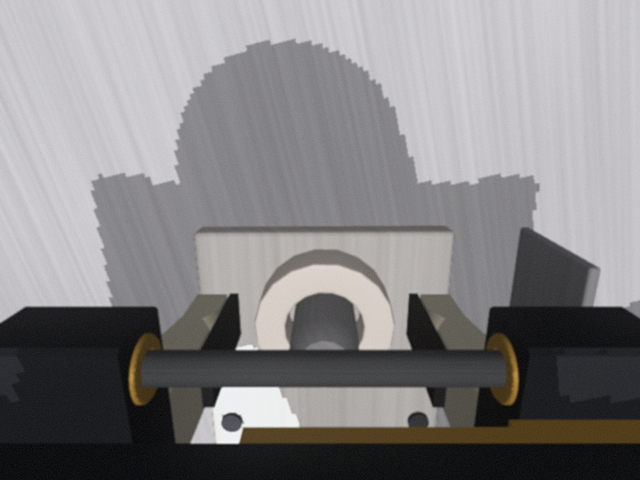

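The wide ring is around the thick post and released. Next I lift and go above the knob.

>>> move_arm:
  rows:
    - {"delta_pos": [0,0,3],"delta_rot": [0,0,0],"hand": 8}
    - {"delta_pos": [0,0,4.5],"delta_rot": [0,0,0],"hand": 8}
    - {"delta_pos": [0.3,1.5,4.3],"delta_rot": [0,0,0],"hand": 8}
    - {"delta_pos": [0.9,4,0],"delta_rot": [0,0,0],"hand": 7}
    - {"delta_pos": [1.0,4.5,0],"delta_rot": [0,0,0],"hand": 7}
    - {"delta_pos": [1.0,4.5,0],"delta_rot": [0,0,0],"hand": 7}
    - {"delta_pos": [1.0,4.5,0],"delta_rot": [0,0,0],"hand": 7}
    - {"delta_pos": [1.0,4,0],"delta_rot": [0,0,0],"hand": 7}
    - {"delta_pos": [0.6,2.5,0],"delta_rot": [0,0,0],"hand": 7}
    - {"delta_pos": [0,0,0],"delta_rot": [0,0,0],"hand": 7}

```text
t: 12.55
eef_pos: [0.6349, 0.1695, 0.1592]
ee_rot: [-3.141, 0.0, -1.801]
force: [-0.3, 0.4, 0.0]
width: 0.0695
```

```bash
python3 look.py w9;python3 -c "
from h import *
im=grab_frame('top');cv2.imwrite('pics/top9.png',cv2.resize(im[170:300,200:460],(780,390),interpolation=cv2.INTER_CUBIC))"
```

```text
12.55 [0.6349 0.1695 0.1592] [-1.7999e+02  1.0000e-02 -1.0321e+02] [-0.35  0.44  0.01] 0.0695 [ 0.56  0.39 -0.15  0.   -1.03 -0.79]
```

View pics/w9.png

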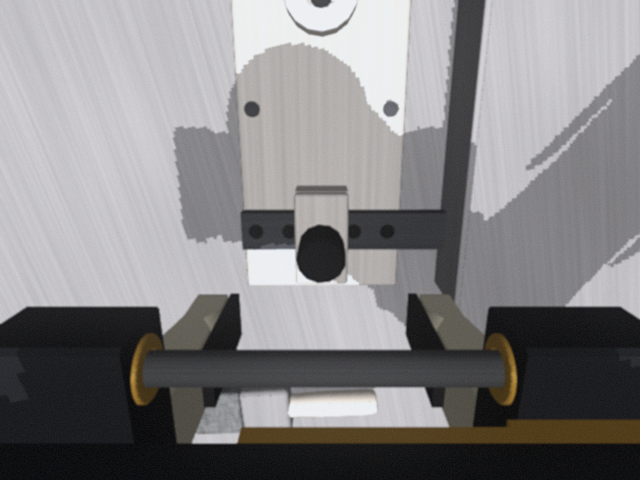

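View pics/top9.png

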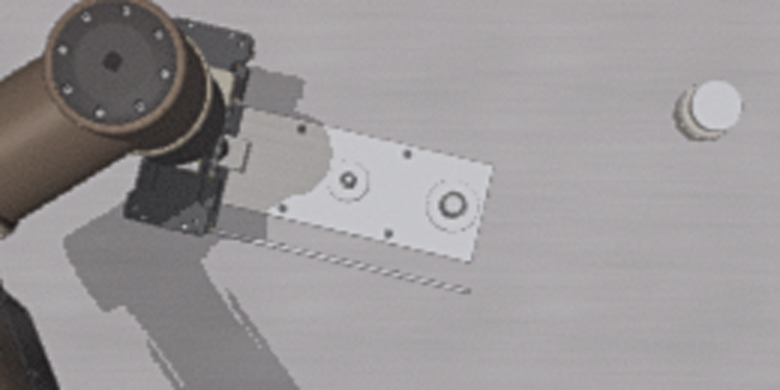

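Both rings lie around their posts in the top view, and the knob is at about (321,254) in the wrist view. I check it against the predicted axis.

```bash
python3 - <<'E'
from h import *
v=np.load("pics/w9.npy");k=cam("wrist",dict(eef_pos=v[:3],ee_rot=v[3:]))
P=np.array([.6349,.1677,0]);t=np.linspace(0,2*np.pi,40)
im=cv2.imread("pics/w9.png")
for z,r in((.082,.0115),(.079,.014),(.055,.014)):
    pts=np.array([w2p(k,P+[r*np.cos(a),r*np.sin(a),z]) for a in t]);print(z,pts.min(0).round(1),pts.max(0).round(1))
g=im[200:300,270:370].max(2);ys,xs=np.where((g<35));
m=(g<40).astype(np.uint8);n,l,st,c=cv2.connectedComponentsWithStats(m);i=1+st[1:,4].argmax();print(st[i][:4]+[270,200,0,0])
g2=cv2.resize(cv2.convertScaleAbs(im[200:300,270:370],alpha=3),(500,500));cv2.imwrite("pics/z9.png",g2)
E
```

```text
0.082 [300.  241.1] [341.8 280.4]
0.079 [295.8 235.1] [346.  282.4]
0.055 [298.3 223.7] [343.9 267.1]
[298 226  46  55]
```

View pics/z9.png

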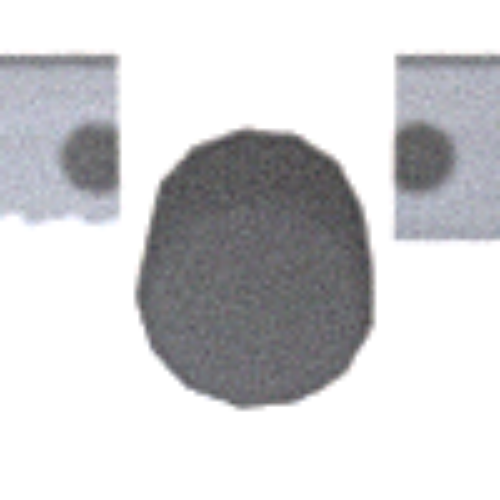

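The silhouette matches the prediction within 2 px. I descend and close on the knob at 45 N.

>>> move_arm:
  force: 45
  rows:
    - {"delta_pos": [0,-0.1,-1.5],"delta_rot": [0,0,0],"hand": 7}
    - {"delta_pos": [0,0,-2],"delta_rot": [0,0,0],"hand": 6.5}
    - {"delta_pos": [0,0,-2],"delta_rot": [0,0,0],"hand": 6}
    - {"delta_pos": [0,0,-2],"delta_rot": [0,0,0],"hand": 5.5}
    - {"delta_pos": [0,0,-1],"delta_rot": [0,0,0],"hand": 5}
    - {"delta_pos": [0,0,0],"delta_rot": [0,0,0],"hand": 4.5}
    - {"delta_pos": [0,0,0],"delta_rot": [0,0,0],"hand": 4}
    - {"delta_pos": [0,0,0],"delta_rot": [0,0,0],"hand": 2}
    - {"delta_pos": [0,0,0],"delta_rot": [0,0,0],"hand": 2}
    - {"delta_pos": [0,0,0],"delta_rot": [0,0,0],"hand": 2}

```text
t: 13.65
eef_pos: [0.6355, 0.1655, 0.0757]
ee_rot: [-3.139, 0.001, -1.804]
force: [2.9, -1.3, 1.5]
width: 0.0272
```

```bash
python3 look.py w10
```

```text
13.65 [0.6355 0.1655 0.0757] [-1.7987e+02  7.0000e-02 -1.0336e+02] [ 2.86 -1.34  1.52] 0.0272 [ 0.55  0.48 -0.23  0.   -0.86 -0.79]
```

View pics/w10.png

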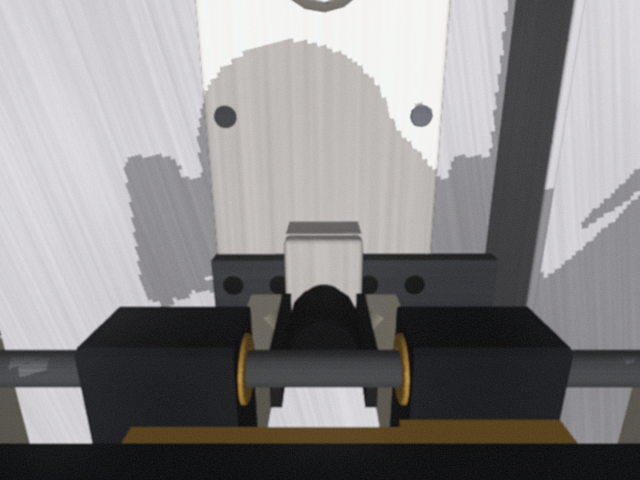

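The knob is between the pads, width 27 mm for the 28 mm knob. Now the slow pull.

>>> move_arm:
  force: 50
  rows:
    - {"delta_pos": [0,0,0],"delta_rot": [0,0,0],"hand": 2}
    - {"delta_pos": [0,0,0.4],"delta_rot": [0,0,0],"hand": 2}
    - {"delta_pos": [0,0,0.4],"delta_rot": [0,0,0],"hand": 2}
    - {"delta_pos": [0,0,0.4],"delta_rot": [0,0,0],"hand": 2}
    - {"delta_pos": [0,0,0.3],"delta_rot": [0,0,0],"hand": 2}
    - {"delta_pos": [0,0,0.3],"delta_rot": [0,0,0],"hand": 2}
    - {"delta_pos": [0,0,0.2],"delta_rot": [0,0,0],"hand": 2}
    - {"delta_pos": [0,0,0.1],"delta_rot": [0,0,0],"hand": 2}
    - {"delta_pos": [0,0,0],"delta_rot": [0,0,0],"hand": 2}
    - {"delta_pos": [0,0,0],"delta_rot": [0,0,0],"hand": 2}

```text
t: 14.7
eef_pos: [0.6354, 0.1655, 0.0944]
ee_rot: [-3.141, 0.001, -1.805]
force: [11.2, -2.1, -11.2]
width: 0.0269
```

```bash
python3 look.py w11
```

```text
14.7 [0.6354 0.1655 0.0944] [-1.7994e+02  4.0000e-02 -1.0340e+02] [ 11.22  -2.08 -11.17] 0.0269 [ 0.55  0.46 -0.22  0.   -0.9  -0.79]
```

View pics/w11.png

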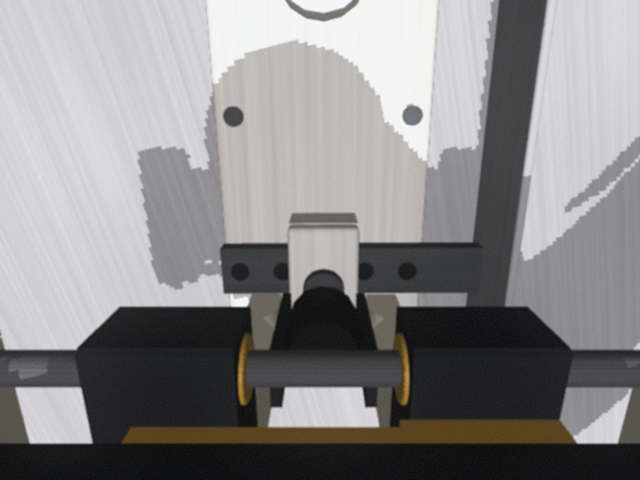

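The knob rose 18.7 mm with 11 N of pull, and the spring and collar are visible at (322,282). I pull up to the stop.

>>> move_arm:
  rows:
    - {"delta_pos": [0,0,0.1],"delta_rot": [0,0,0],"hand": 2}
    - {"delta_pos": [0,0,0.1],"delta_rot": [0,0,0],"hand": 2}
    - {"delta_pos": [0,0,0.1],"delta_rot": [0,0,0],"hand": 2}
    - {"delta_pos": [0,0,0],"delta_rot": [0,0,0],"hand": 2}
    - {"delta_pos": [0,0,0],"delta_rot": [0,0,0],"hand": 2}
    - {"delta_pos": [0,0,0],"delta_rot": [0,0,0],"hand": 2}
    - {"delta_pos": [0,0,0],"delta_rot": [0,0,0],"hand": 2}
    - {"delta_pos": [0,0,0],"delta_rot": [0,0,0],"hand": 2}
    - {"delta_pos": [0,0,0],"delta_rot": [0,0,0],"hand": 2}
    - {"delta_pos": [0,0,0],"delta_rot": [0,0,0],"hand": 2}

```text
t: 15.75
eef_pos: [0.6354, 0.1656, 0.0972]
ee_rot: [-3.141, 0.001, -1.805]
force: [11.0, -2.0, -13.0]
width: 0.0268
```

```bash
python3 look.py w12; python3 -c "
from h import *
im=grab_frame('top');cv2.imwrite('pics/top12.png',cv2.resize(im[170:300,200:460],(780,390),interpolation=cv2.INTER_CUBIC))
im=grab_frame('scene');cv2.imwrite('pics/scene12.png',cv2.resize(im[200:380,180:480],(800,480),interpolation=cv2.INTER_CUBIC))"
```

```text
15.75 [0.6354 0.1656 0.0972] [-1.7995e+02  4.0000e-02 -1.0340e+02] [ 10.96  -2.04 -13.03] 0.0268 [ 0.55  0.45 -0.21  0.   -0.9  -0.79]
```

View pics/w12.png

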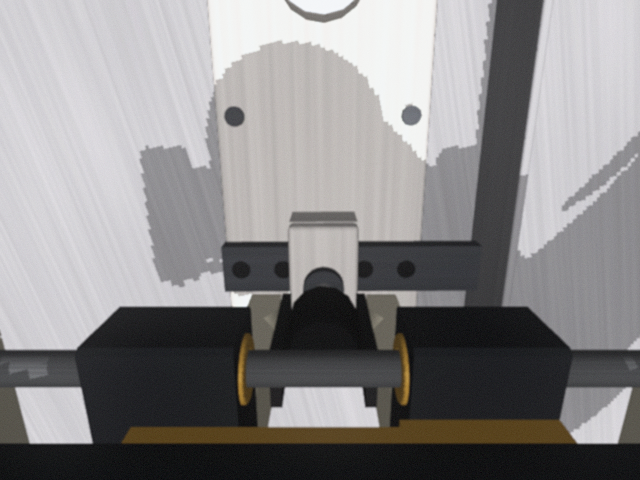

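View pics/scene12.png

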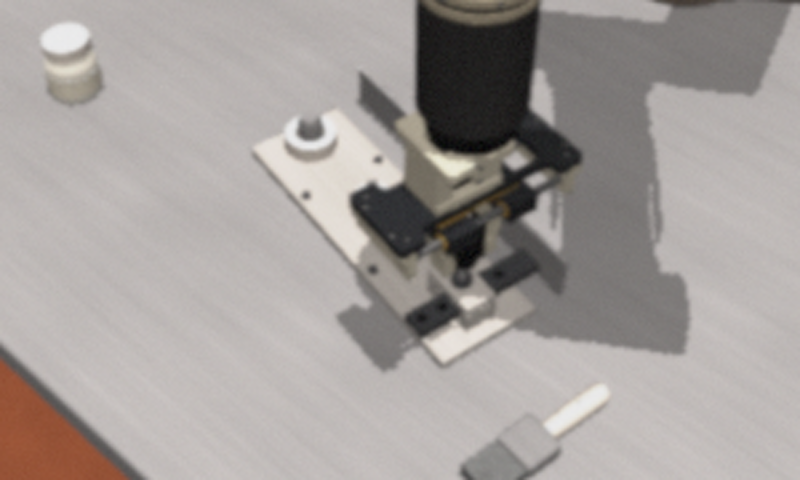

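The knob has risen 21.5 mm at 13 N and has not moved relative to the fingers. In the scene view the wide ring is flat around the thick post and the brush and jar are untouched. I hand the job in.

```bash
python3 -c "
from station import *
s=get_state();print(s['t'],s['eef_pos'],s['force'],s['width']);print(job_done())"
```

```text
15.9 [0.6354007  0.16553419 0.09715763] [ 10.72458704  -1.7275286  -12.31443281] 0.026655692040233984
the job is handed in; nothing more can be done
None
```

The narrow ring is on the thin post and the wide ring is on the thick post. Both were let go, and the knob was pulled up and was still gripped at 50 N when I handed the job in at t = 15.9 s.

**Rings:** After each release the pictures showed the ring lying around its own post with the jaws clear of it. I never measured their final offsets; just before lowering, each ring's centre was within about 1.5 mm of its post's axis. At the final pull the thin post's ring was only partly in the wrist view and hidden by the arm in the scene view. My last full view of both rings was the top picture taken just before gripping the knob.

**Plunger:** The tool rose 21.5 mm of the 22 mm travel. The downward force was 12–13 N and steady, against about 12 N expected at full travel, and the knob had not slipped in the fingers. A sideways force of about 11 N in x stayed on the grip. I left it, because it was steady.

**Bystanders:** The arm kept well away from all four. The last scene view showed the jar and brush in place. I took no final picture of the bottle or bowl.

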